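Weigh the hemmed-in spacer block

TASK

The little notched spacer block in the steel tray has to go on the balance, but the three tall concrete specimens crowd round it: stand all three aside on the rubber mat, then set the block down on the middle of the balance pan. After that put each tall specimen back on the same spot in the tray where it stood, because its place tells its batch. Keep them upright, set everything down gently without dropping it, and leave the small cube and the little wheel in the tray where they lie.

Things in the scene. Friction and masses are not known exactly. Their poses are not given: they have to be found in the camera images.
- block: Notched spacer block to be weighed: low, grey cast concrete, bone-shaped seen from above, near the tray's far side among the tall specimens. 44 mm (own x) by 56 mm (own y) by 40 mm high, 180 g. The faces across own x are flat (grip there); the ends across own y each have a notch 20 mm wide, 11 mm deep, full height. Origin: centre of its underside; z up.
- prism: Tall square prism of grey cast concrete, standing on end: 40 x 40 x 160 mm high, about 570 g. Origin: centre of its underside; own x and y are square to its side faces, z up.
- core: Solid round concrete core, standing: diameter 54 mm, 108 mm high, about 550 g. Origin: centre of its underside; z up.
- tube: Hollow concrete tube, standing: outer diameter 46 mm, bore 23 mm open at the top, 130 mm high, about 370 g. Origin: centre of its underside; z up.
- cube: Plain concrete cube of 40 mm lying in a corner of the tray nearest the robot; to be left alone. Origin: centre of its underside.
- wheel: Low concrete wheel (ring), outer diameter 52 mm, hole 20 mm, 20 mm high, lying flat in the other corner of the tray nearest the robot; to be left alone. Origin: centre of its underside.
- tray: Fixed dark sheet-steel tray: 220 mm (own x, away from the robot) by 270 mm (own y), floor 3 mm thick, rim 28 mm high. Origin: centre of its underside on the bench; z up. The three tall specimens start 60 to 90 mm from the block, one towards the robot and one on either side; which stands where changes.
- mat: Fixed black ribbed rubber mat on the bench, to one side of the tray: 280 mm (own x) by 160 mm (own y), top face 3 mm above the bench. The side area for the three tall specimens. Origin: its centre, on the bench; z up.
- balance: Fixed bench balance, on the other side of the tray from the mat: grey housing 260 mm (own x, display towards the robot) by 170 mm (own y), round flat steel pan of 130 mm diameter. Origin: on the bench under the pan's centre; the pan's top is 75 mm above it, is the balance's highest part and does not give way. z up.
There are look-alikes about, which are no part of the job. What is shaped like the tube but pink or yellow is not meant.

How it is judged:
On the way, in this order (a step that is already met when the one before it is completed fails the run):
1. the prism, the core and the tube all stand upright on the rubber mat together (x of prism in the frame of mat between -0.13 and 0.13 m and y of prism in the frame of mat between -0.07 and 0.07 m and z of each of prism, core, tube in the frame of mat below 0.007 m and angle between each of prism, core, tube's own z axis and vertical below 0.08 rad and linear speed of each of prism, core, tube below 0.05 m/s and x of core in the frame of mat between -0.13 and 0.13 m and y of core in the frame of mat between -0.07 and 0.07 m and x of tube in the frame of mat between -0.13 and 0.13 m and y of tube in the frame of mat between -0.07 and 0.07 m), for 0.2 s.
2. the notched block stands on the middle of the balance pan, let go (horizontal distance between block and balance below 0.015 m and z of block in the frame of balance between 0.071 and 0.079 m and angle between block's own z axis and vertical below 0.08 rad and contact force between the fingers and block below 0.1 N and linear speed of block below 0.02 m/s and angular speed of block below 0.2 rad/s), for 0.2 s.
At the end, for the whole second after the job is handed in: The block stands upright on the balance pan with its centre within 15 mm of the pan's centre, and the prism, the core and the tube each stand upright in the tray within 15 mm of where that same one stood at the start; all are let go and at rest (horizontal distance between block and balance below 0.015 m and z of block in the frame of balance between 0.071 and 0.079 m and angle between each of block, prism, core, tube's own z axis and vertical below 0.08 rad and linear speed of each of block, prism, core, tube below 0.02 m/s and angular speed of each of block, prism, core, tube below 0.2 rad/s and distance of each of prism, core, tube from where it was at the start of the episode below 0.015 m); the robot touches nothing.
It fails at once if the cube or the wheel in the tray is shifted by more than 20 mm (distance of any of cube, wheel from where it was at the start of the episode above 0.02 m).
It fails at once if a tall specimen is tipped by more than 30 degrees (angle between any of prism, core, tube's own z axis and vertical above 0.52 rad).
It fails at once if the block or a tall specimen is dropped (falls free of the fingers at over 0.55 m/s, a drop of more than about 15 mm) ((linear speed of prism above 0.55 m/s and contact force between the fingers and prism below 0.05 N) or (linear speed of core above 0.55 m/s and contact force between the fingers and core below 0.05 N) or (linear speed of tube above 0.55 m/s and contact force between the fingers and tube below 0.05 N) or (linear speed of block above 0.55 m/s and contact force between the fingers and block below 0.05 N)).
It fails at once if the block is pressed hard on the balance (more than 45 N) (contact force between block and balance above 45 N).
It also fails if it takes over 141 s, if anything falls off the work surface, if the arm or the gripper's body presses on something with over 40 N, if the wrist force passes 120 N, or if a joint passes its speed limit or range.

ROBOT

A 6-joint arm with a two-finger parallel gripper is mounted at the origin on the work surface. World frame = base frame: x ahead of the robot, y to its left, z up, the work surface at z = 0. Lengths are in m, angles in rad, forces in N, time in s.
With the tool pointing down it reaches from about 0.35 to 0.85 m from the base axis. Payload 8.1 kg.
Tool frame: the origin (TCP) lies at the very end of the fingers, on their centre line; the grasp point (between the pads) lies 19 mm behind it; z points along the fingers, y is the line along which they close (so a half turn about z gives the same grasp; the last joint's range is limited). The gripper opens to 93 mm and grips with 3 to 60 N. Pads are 15 mm wide; open, the fingers measure 128 mm over their backs; the gripper's body (75 mm by 188 mm) begins 65 mm behind the grasp point.
Start: joints at [-0.085, 0.13, 1.488, -0, 1.523, -0.085], TCP at [0.6, 0, 0.184] pointing down, gripper open.
Joint ranges: [-2.96, 2.96], [-0.89, 2.26], [0.02, 2.5], [-1.34, 4.48], [0, 2.73], [-2.66, 2.66]. Speed limits (rad/s): [2.39, 2.39, 2.79, 3.14, 3.14, 3.14].

INTERFACE

Orientations are given as a rotation vector (axis times angle).
In Python, from plant import monitor, eyes, ticket gives the robot as it stands.
- The arm moves only by the tool arm_command, never from a script. Its argument "deltas" is a list that holds one entry, the list of rows, each a list of 6 numbers: the shift along the world's x, y, z in cm, then the turn, a rotation vector about the world's x, y, z in degrees. In form: [[[tx, ty, tz, rx, ry, rz], ...]]. A call has 1 to 12 rows; each row shifts and turns the commanded pose from where the row before left it; what a row does not reach is not made up. A row lasts 1/12 s, in which the tool goes at most 41.7 mm and 7.16 degrees, less where a joint would pass 70% of its speed; a pose out of reach is approached as far as the arm can. A call is refused whole if a number of a shift passes 4.17 or a number of a turn 7.16, either way. A call with a gripper value outside its range is refused whole. "gripper" is the opening, from -1 (shut) to 1 (fully open), set as the call begins (left out, the last holds). The fingers move at their own pace and stop on an object; "squeeze" is the grip in N (left out, the last holds). Time passes only in rows, so rows that do not move let the fingers close. It gives the time, the measured TCP pose, the force, the opening and the grip force at its end, in the units of the state.
- monitor.read_state(): the state, without advancing time (a new reading comes with each control period).
- eyes.read_camera(name): name is "scene" or "side" or "wrist"; returns the picture (384x512x3 uint8, blue, green, red); there is no depth.
- eyes.camera_model(name): a dict with "fx", "fy", "cx", "cy" (pixels), "rvec" (rotation vector, rad) and "tvec" (3), from world to camera coordinates, as OpenCV has them. Camera axes: x right, y down, z forward; pixel columns grow to the right and rows downward; lengths in m; the calibration is good to about 2 mm. A picture is of the moment at which its call begins: read the wrist's pose just before it. camera_model takes no time and is no camera call; for the wrist camera it gives the pose at the moment of the call.
- ticket.close_job(): hands the job in; it is judged then, once.
The state is a dict: "t": time; "q": joint angles; "dq": joint speeds; "joint_torque": joint torques, N m; "tool_pos": TCP position; "orientation": TCP orientation; "force": force on the tool from outside, world axes, zero at the start; "wrist_torque": the same for the moment, N m; "opening": finger opening in m; "gripper_force": force on a finger pad.
Only numpy, scipy, OpenCV 4.12 (cv2) and the standard library are available. Lean on these libraries where they do the work, as an engineer would, in place of code of your own. Each camera call takes 0.05 s, during which the arm holds its last target. There are 200 camera calls.

## Working session

There is one attempt and no reset: what is moved stays moved. The work goes in short steps, Python scripts to look and compute and a tool call to move; the robot and the scene stay as the last step left them, time stands still between calls to the robot, and variables do not carry over. Pictures are saved under pics/ and viewed, at most 14 in all, crops included, and the job is handed in when it is done.

Besides the shell and the picture viewer there is one more tool, called by a JSON object that holds its "api" and its "payload". arm_command: Moves the arm, as the interface text tells. Its arguments: {"type":"object","properties":{"deltas":{"type":"array"},"gripper":{"type":"number"},"squeeze":{"type":"number"}},"required":["deltas"]}

```bash
mkdir -p pics; ls; cat > h.py <<'E'
import numpy as np, cv2
from plant import monitor, eyes, ticket
def snap(n,f):
    m=eyes.camera_model(n); im=eyes.read_camera(n); cv2.imwrite('pics/'+f,im); return im,m
def P(m):
    R=cv2.Rodrigues(np.array(m['rvec'],float))[0]; return R,np.array(m['tvec'],float).ravel()
def toz(m,u,v,z):
    R,t=P(m); d=R.T@np.array([(u-m['cx'])/m['fx'],(v-m['cy'])/m['fy'],1]); c=-R.T@t
    return c+d*(z-c[2])/d[2]
def tri(obs):
    A=np.zeros((3,3));b=np.zeros(3)
    for m,u,v in obs:
        R,t=P(m); d=R.T@np.array([(u-m['cx'])/m['fx'],(v-m['cy'])/m['fy'],1]); d/=np.linalg.norm(d); c=-R.T@t
        Q=np.eye(3)-np.outer(d,d);A+=Q;b+=Q@c
    return np.linalg.solve(A,b)
def proj(m,p):
    R,t=P(m); c=R@np.array(p,float)+t; return np.array([m['fx']*c[0]/c[2]+m['cx'],m['fy']*c[1]/c[2]+m['cy']])
E
python3 - <<'E'
from h import *
ims=[]
for n in ('scene','side','wrist'):
    im,m=snap(n,n+'0.png'); R,t=P(m); print(n,m['fx'],-R.T@t,R[2])
s=monitor.read_state(); print(s)
E
```

```text
pics
scene 448.77410314698693 [ 1.25170726 -0.46644484  0.70312006] [-0.67886657  0.42506458 -0.59871553]
side 378.473114148886 [0.37449668 0.56818438 0.72182346] [ 0.15560584 -0.61546623 -0.77265008]
wrist 340.72004325929703 [0.59955223 0.07312641 0.38319478] [-0.0020703  -0.26282762 -0.96484059]
{'t': 0.15, 'q': array([-8.54363628e-02,  1.31026043e-01,  1.48901119e+00, -4.21835325e-05,
        1.52297023e+00, -8.54103455e-02]), 'dq': array([ 0.00065789, -0.00159831, -0.00176575,  0.00133954,  0.00084974,
       -0.00088548]), 'joint_torque': array([ 8.59073725e-05, -5.60473788e+01, -4.92333663e+01,  7.68201635e-02,
        3.05504061e-02, -1.41810942e-04]), 'tool_pos': array([5.99526179e-01, 2.36708528e-05, 1.83015380e-01]), 'orientation': array([-2.22072185e+00, -2.22066862e+00,  1.48177015e-03]), 'force': array([-0.03680593,  0.18219061, -0.73016923]), 'wrist_torque': array([-0.04506019,  0.00307967,  0.00377007]), 'gripper_force': 0.0, 'opening': 0.09343546466802898}
```

View pictures.

View pics/scene0.png

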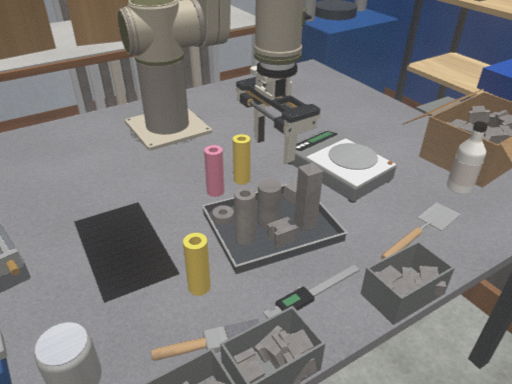

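View pics/side0.png

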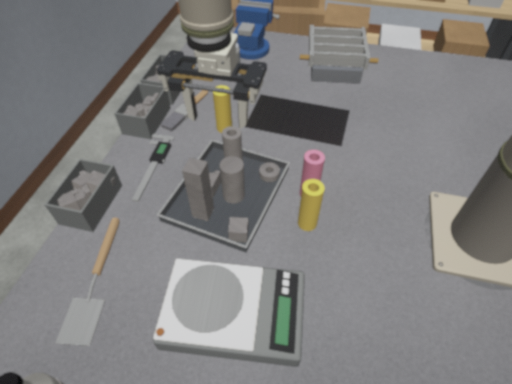

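View pics/wrist0.png

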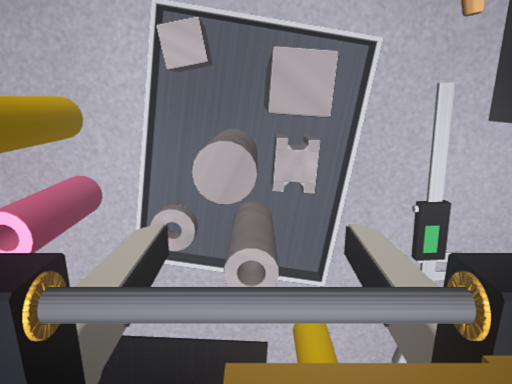

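The wrist view shows, seen from above: prism top (303,81), block (297,164), core (225,172), tube (251,270), cube (183,43) and wheel (174,227). The candidates for "tube" are the grey one in the tray and the pink/yellow ones, at (20,230), (40,120) and (315,345). By the description, the grey one in the tray is meant. I'll move for a second view.

{"api": "arm_command", "payload": {"deltas": [[[0,2,2,0,0,0],[0,2,2,0,0,0],[0,2,2,0,0,0],[0,2,2,0,0,0],[0,2,2,0,0,0],[0,0,0,0,0,0],[0,0,0,0,0,0]]]}}

```text
t: 0.73
tool_pos: [0.6006, 0.1009, 0.2849]
orientation: [2.218, 2.222, 0.003]
force: [0.4, -0.5, -1.0]
opening: 0.0929
gripper_force: 0.0
```

```bash
python3 - <<'E'
from h import *
import pickle
im1,m1=snap('wrist','wrist1.png')
print(monitor.read_state()['tool_pos'])
pickle.dump(m1,open('m1.pkl','wb'))
ims=cv2.imread('pics/wrist1.png'); cv2.imwrite('pics/w1b.png',cv2.resize(ims,(800,600),interpolation=cv2.INTER_CUBIC))
E
```

```text
[0.5999701  0.09992868 0.2832679 ]
```

View pics/w1b.png

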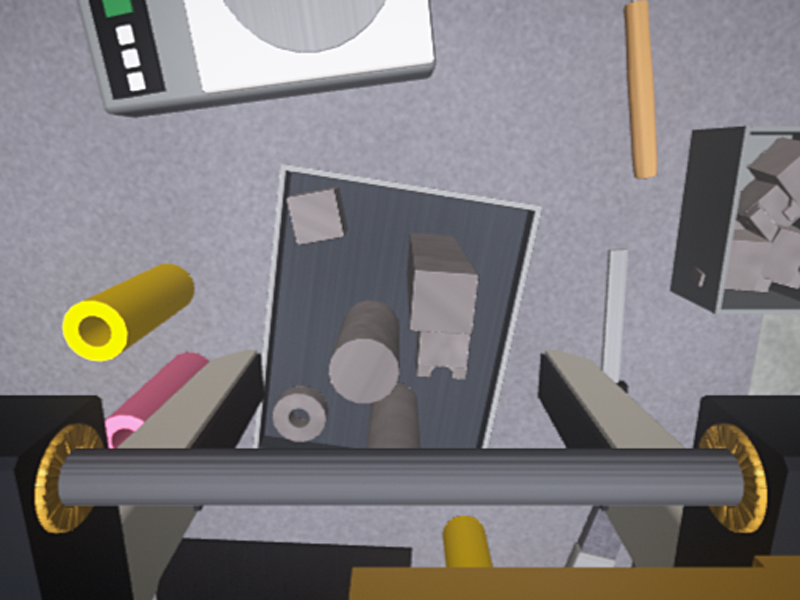

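The second view (800x600 scale) shows prism top centre (442,301) and core top (365,370). The tube top is hidden behind the bar, and the balance is at the upper left. Triangulating now.

```bash
cat > meas.py <<'E'
from h import *
import pickle
from scipy.spatial.transform import Rotation as Ro
m1=pickle.load(open('m1.pkl','rb'))
st=monitor.read_state()
R1,t1=P(m1); Rt1=Ro.from_rotvec(st['orientation']).as_matrix()
Rt0=Ro.from_rotvec([-2.22072185,-2.22066862,1.48177015e-03]).as_matrix()
R0=R1@Rt1@Rt0.T
c0=np.array([0.59955223,0.07312641,0.38319478])
m0=dict(m1); m0['rvec']=cv2.Rodrigues(R0)[0]; m0['tvec']=-R0@c0
ms,md=eyes.camera_model('scene'),eyes.camera_model('side')
E
python3 - <<'E'
from meas import *
np.set_printoptions(precision=4,suppress=True)
print('R0',R0[2])
k=1/1.5625
print('prism',tri([(m0,303,80.5),(m1,442.5*k,301*k)]), toz(m0,303,80.5,.163))
print('core',tri([(m0,225,172),(m1,365*k,370*k)]), toz(m0,225,172,.111))
print('cube',tri([(m0,183,43),(m1,316*k,216*k)]))
print('block',tri([(m0,316,193),(m1,467*k,380*k)]),[toz(m0,u,v,.043) for u,v in((275,138),(319,138),(316,193),(273,190),(297,165))])
print('tube',tri([(m0,251,271),(ms,245,194),(md,231,133)]), toz(m0,251,271,.133))
print('pan',tri([(ms,353,156),(md,208,298)]),toz(ms,353,156,.075),toz(md,208,298,.075))
print('mat')
for a,b in zip([(76,222),(124,206),(175,270),(119,291)],[(349,118),(343,140),(247,122),(257,98)]): print(toz(ms,*a,.003),toz(md,*b,.003))
print('trayrim far',[toz(m0,u,v,.028) for u,v in((156,3),(380,39),(323,284))])
print('wheel',toz(m0,174,228,.023))
print('yellow near mat',toz(ms,199,290,0), 'others',toz(ms,242,183,0),toz(ms,215,194,0))
E
```

```text
R0 [ 0.001  -0.2624 -0.9649]
prism [0.6278 0.0828 0.1636] [0.6287 0.0827 0.163 ]
core [0.5742 0.0137 0.1108] [0.5744 0.0138 0.111 ]
cube [0.5311 0.1215 0.0396]
block [ 0.6597 -0.0201  0.0544] [array([0.6187, 0.0335, 0.043 ]), array([0.6624, 0.0334, 0.043 ]), array([ 0.662 , -0.0234,  0.043 ]), array([ 0.6173, -0.0201,  0.043 ]), array([0.6414, 0.0062, 0.043 ])]
tube [ 0.5953 -0.066   0.1294] [ 0.5956 -0.0638  0.133 ]
pan [0.5324 0.3092 0.0697] [0.5392 0.3032 0.075 ] [0.5304 0.3107 0.075 ]
mat
[ 0.3345 -0.3822  0.003 ] [ 0.324  -0.3471  0.003 ]
[ 0.3348 -0.2632  0.003 ] [ 0.3316 -0.2479  0.003 ]
[ 0.6034 -0.2452  0.003 ] [ 0.6102 -0.2587  0.003 ]
[ 0.5972 -0.3654  0.003 ] [ 0.6093 -0.3762  0.003 ]
trayrim far [array([0.5058, 0.1581, 0.028 ]), array([0.7195, 0.1268, 0.028 ]), array([ 0.678 , -0.1382,  0.028 ])]
wheel [ 0.5071 -0.0701  0.023 ]
yellow near mat [ 0.6771 -0.2258  0.    ] others [0.4006 0.0435 0.    ] [ 0.4063 -0.0425  0.    ]
```

{"api": "arm_command", "payload": {"deltas": [[[-1,2,0,0,0,0],[-1,3,0,0,0,0],[-1,3,0,0,0,0],[-1,3,0,0,0,0],[-1,3,0,0,0,0],[-1,2,0,0,0,0],[0,0,0,0,0,0],[0,0,0,0,0,0],[0,0,0,0,0,0]]]}}

```text
t: 1.53
tool_pos: [0.54, 0.2586, 0.2824]
orientation: [-2.222, -2.22, 0.003]
force: [0.1, -0.2, 0.8]
opening: 0.093
gripper_force: 0.0
```

```bash
python3 - <<'E'
from h import *
import pickle
im,m=snap('wrist','wrist2.png'); print(monitor.read_state()['tool_pos'])
pickle.dump(m,open('m2.pkl','wb'))
E
```

```text
[0.54023727 0.25841244 0.28273242]
```

{"api": "arm_command", "payload": {"deltas": [[[0,-2,0,0,0,0],[0,-4,0,0,0,0],[0,-4,0,0,0,0],[0,-4,0,0,0,0],[0,-4,0,0,0,0],[0,-4,0,0,0,0],[0,-4,0,0,0,0],[0,-4,0,0,0,0],[0,-4,0,0,0,0],[0,-4,0,0,0,0],[0,-4,0,0,0,0],[0,-4,0,0,0,0]]]}}

```text
t: 2.58
tool_pos: [0.5388, -0.2036, 0.2836]
orientation: [2.224, 2.219, -0.0]
force: [0.8, -0.2, 0.9]
opening: 0.0931
gripper_force: 0.0
```

{"api": "arm_command", "payload": {"deltas": [[[0,-2,0,0,0,0],[0,-2,0,0,0,0],[0,0,0,0,0,0],[0,0,0,0,0,0],[0,0,0,0,0,0]]]}}

```text
t: 3.0
tool_pos: [0.5395, -0.2404, 0.2835]
orientation: [-2.223, -2.219, -0.0]
force: [0.7, 0.4, -0.4]
opening: 0.0933
gripper_force: 0.0
```

```bash
python3 - <<'E'
from h import *
import pickle
im,m=snap('wrist','wrist3.png'); print(monitor.read_state()['tool_pos'])
pickle.dump(m,open('m3.pkl','wb'))
E
```

```text
[ 0.53974864 -0.23978885  0.28374424]
```

View pics/wrist2.png

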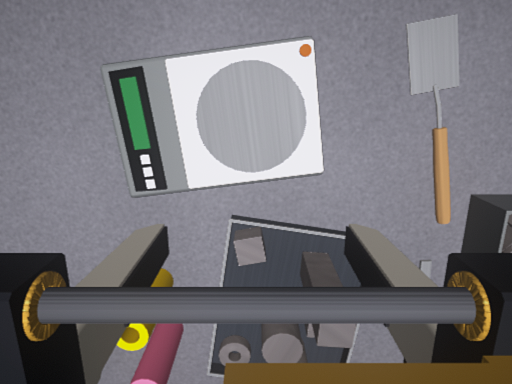

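View pics/wrist3.png

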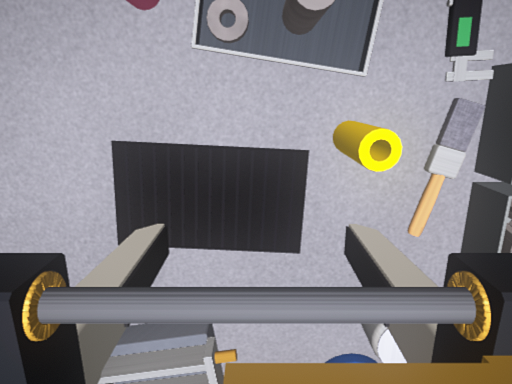

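Wrist2 shows the pan circle centred at about (251,116). Wrist3 shows the mat corners at (112,141), (309,151), (300,253) and the yellow tube at (380,150), which stands well off the mat.

```bash
python3 - <<'E'
from meas import *
np.set_printoptions(precision=4,suppress=True)
m2=pickle.load(open('m2.pkl','rb'));m3=pickle.load(open('m3.pkl','rb'))
im=cv2.imread('pics/wrist2.png'); g=cv2.cvtColor(im,6)
# pan: non-white region inside
msk=((g<215)).astype(np.uint8); n,l,s,c=cv2.connectedComponentsWithStats(msk,connectivity=4)
i=l[116,251]; print(s[i],c[i]); cn=cv2.findContours((l==i).astype(np.uint8),0,1)[0]; e=cv2.fitEllipse(max(cn,key=len)); print(e)
p=toz(m2,251,116,.075);print('pan',p)
ov=im.copy()
a=np.linspace(0,2*np.pi,60)
def draw(img,m,pts,col):
    q=np.array([proj(m,x) for x in pts]); cv2.polylines(img,[np.round(q*8).astype(np.int32)],True,col,1,cv2.LINE_AA,3)
for u,v in ((251,116),):
    draw(ov,m2,[[p[0]+.065*np.cos(t),p[1]+.065*np.sin(t),.075] for t in a],(0,0,255))
print('mat',[toz(m3,u,v,.003)[:2] for u,v in((112,141),(309,151),(300,253),(118,245))])
print('tri pan',tri([(m2,251,116),(md,208,298),(ms,353,156)]))
print('yellow',toz(m3,380,150,.13)[:2])
# overlay of specimens on wrist0, x2 crop
w=cv2.imread('pics/wrist0.png')
def sq(c,h,wx,wy,th,z):
    C,S=np.cos(th),np.sin(th); return [[c[0]+x*C-y*S,c[1]+x*S+y*C,z] for x,y in((-wx,-wy),(wx,-wy),(wx,wy),(-wx,wy))]
draw(w,m0,sq((.6284,.0828),0,.02,.02,np.radians(-5),.163),(0,0,255))
draw(w,m0,[[.5743+.027*np.cos(t),.0138+.027*np.sin(t),.111] for t in a],(0,0,255))
draw(w,m0,[[.5955+.023*np.cos(t),-.0645+.023*np.sin(t),.133] for t in a],(0,0,255))
draw(w,m0,sq((.6404,.0062),0,.022,.028,np.radians(0),.043),(0,0,255))
o=np.hstack([cv2.resize(w[20:300,130:350],None,fx=2,fy=2,interpolation=2),cv2.resize(ov[30:310,180:360],None,fx=2,fy=2,interpolation=2)])
cv2.imwrite('pics/ov.png',o);print(o.shape)
E
```

```text
[ 196   60  111  113 9739] [250.8657 115.6753]
((250.86700439453125, 115.67859649658203), (109.29605865478516, 111.6298599243164), 176.8380126953125)
pan [0.5334 0.3093 0.075 ]
mat [array([ 0.336 , -0.2271]), array([ 0.614 , -0.2421]), array([ 0.6061, -0.4001]), array([ 0.3271, -0.3859])]
tri pan [0.5328 0.3091 0.0697]
yellow [ 0.6684 -0.2215]
(560, 800, 3)
```

View pics/ov.png

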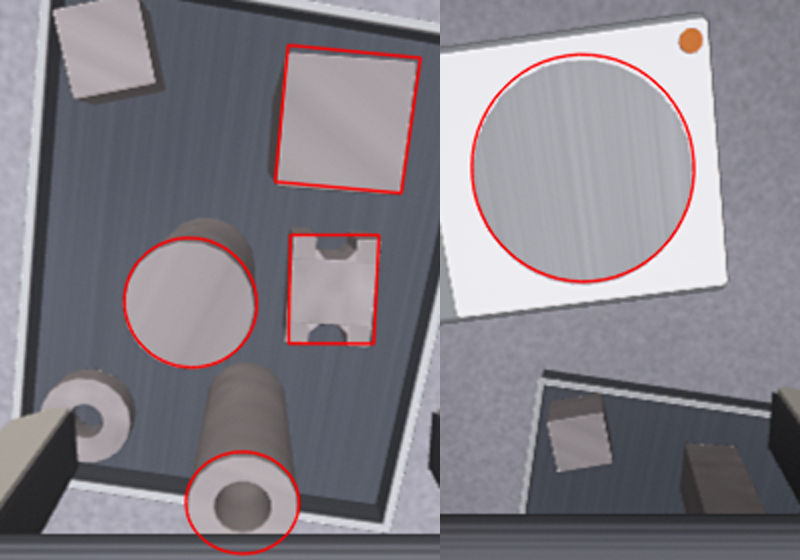

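The overlays fit. Measured positions: tube (.5955,-.0645), core (.574,.014), prism (.628,.083) at yaw -5°, block (.640,.006), pan (.533,.309), mat centre (.471,-.314). Heights check against the text. Mat spots: tube (.40,-.265), prism (.485,-.35), core (.56,-.27). Tube goes first.

{"api": "arm_command", "payload": {"deltas": [[[1.1,3.5,0,0,0,-1],[1.1,3.5,0,0,0,-1],[1.1,3.5,0,0,0,-1],[1.1,3.5,0,0,0,-1],[1.1,3.5,0,0,0,0],[0,0,-3,0,0,0],[0,0,-4,0,0,0],[0,0,-4,0,0,0],[0,0,-3,0,0,0],[0,0,-3,0,0,0],[0,0,-2.4,0,0,0],[0,0,0,0,0,0]]]}}

```text
t: 4.05
tool_pos: [0.5905, -0.0629, 0.0835]
orientation: [-2.29, -2.139, 0.009]
force: [-0.6, -0.3, -0.5]
opening: 0.0926
gripper_force: 0.0
```

{"api": "arm_command", "payload": {"deltas": [[[0,0,0,0,0,0],[0,0,0,0,0,0],[0,0,0,0,0,0],[0,0,0,0,0,0],[0,0,0,0,0,0],[0,0,0,0,0,0],[0,0,0,0,0,0],[0,0,0,0,0,0],[0,0,0,0,0,0]]], "gripper": -1, "squeeze": 35}}

```text
t: 4.8
tool_pos: [0.5952, -0.0651, 0.0902]
orientation: [2.297, 2.142, 0.0]
force: [-1.4, 0.8, 2.5]
opening: 0.0453
gripper_force: 35.0
```

{"api": "arm_command", "payload": {"deltas": [[[0,0,1,0,0,0],[0,0,2,0,0,0],[0,0,2,0,0,0],[0,-1,1,0,0,0],[-1,-1,0,0,0,0],[-2,-2,0,0,0,0],[-2.5,-2.5,0,0,0,0],[-2.5,-2.5,0,0,0,0],[-2.5,-2.5,0,0,0,0],[-2.5,-2.5,0,0,0,0],[-2.5,-2,0,0,0,0],[-2,-2,0,0,0,0]]]}}

```text
t: 5.8
tool_pos: [0.4166, -0.2461, 0.1483]
orientation: [-2.297, -2.14, 0.002]
force: [0.2, -0.7, -3.4]
opening: 0.0452
gripper_force: 35.0
```

{"api": "arm_command", "payload": {"deltas": [[[-1,-1,0,0,0,0],[-1,-1,0,0,0,0],[0,0,0,0,0,0],[0,0,-2,0,0,0],[0,0,-2,0,0,0],[0,0,-1,0,0,0],[0,0,-0.5,0,0,0],[0,0,-0.3,0,0,0],[0,0,-0.2,0,0,0],[0,0,0,0,0,0],[0,0,0,0,0,0],[0,0,0,0,0,0]]]}}

```text
t: 6.8
tool_pos: [0.4006, -0.2652, 0.0906]
orientation: [2.296, 2.142, 0.0]
force: [-0.2, 0.2, -3.3]
opening: 0.045
gripper_force: 35.0
```

{"api": "arm_command", "payload": {"deltas": [[[0,0,-0.1,0,0,0],[0,0,0,0,0,0],[0,0,0,0,0,0]]]}}

```text
t: 7.05
tool_pos: [0.4008, -0.2655, 0.0901]
orientation: [2.296, 2.141, 0.0]
force: [-2.0, 0.9, 6.1]
opening: 0.0451
gripper_force: 35.0
```

Contact is confirmed. Release, rise, and go to the prism.

{"api": "arm_command", "payload": {"deltas": [[[0,0,0,0,0,0],[0,0,0,0,0,0],[0,0,0,0,0,0],[0,0,0,0,0,0],[0,0,0,0,0,0],[0,0,1.1,0,0,0],[0,0,3,0,0,0],[0,0,4,0,0,0],[0,0,4,0,0,0],[0,1,3,0,0,0],[2,3,0,0,0,0],[2,3,0,0,0,0]]], "gripper": 1}}

```text
t: 8.05
tool_pos: [0.4415, -0.196, 0.2442]
orientation: [2.297, 2.134, 0.003]
force: [0.1, -0.1, -0.1]
opening: 0.0928
gripper_force: 0.0
```

{"api": "arm_command", "payload": {"deltas": [[[2.4,3.5,0,0,0,0],[2.4,3.5,0,0,0,0],[2.4,3.5,0,0,0,0],[2.4,3.5,0,0,0,0],[2.4,3.5,0,0,0,0],[2.4,3.5,0,0,0,0],[2.4,3.5,0,0,0,0],[2,3.3,0,0,0,0],[0,0,0,0,0,0],[0,0,0,0,0,0],[0,0,0,0,0,0]]]}}

```text
t: 8.97
tool_pos: [0.6248, 0.0784, 0.2401]
orientation: [2.297, 2.143, -0.001]
force: [-0.9, -0.7, -0.2]
opening: 0.0929
gripper_force: 0.0
```

```bash
python3 -c "
from h import *
for i in range(3): eyes.read_camera('side'); print(monitor.read_state()['tool_pos'])"
```

```text
[0.62473389 0.07772856 0.24040334]
[0.62470737 0.07739121 0.24055476]
[0.62472114 0.07722765 0.24060332]
```

{"api": "arm_command", "payload": {"deltas": [[[0.4,0.6,0,0,0,0],[0,0,-2,0,0,0],[0,0,-3,0,0,0],[0,0,-3,0,0,0],[0,0,-2,0,0,0],[0,0,-1,0,0,0],[0,0,-1,0,0,0],[0,0,0,0,0,0],[0,0,0,0,0,0],[0,0,0,0,0,0]]]}}

```text
t: 9.95
tool_pos: [0.6302, 0.0846, 0.1219]
orientation: [2.296, 2.141, 0.004]
force: [0.2, 0.3, -0.2]
opening: 0.0929
gripper_force: 0.0
```

```bash
python3 -c "
from h import *
snap('wrist','w4.png'); print(monitor.read_state()['tool_pos'])"
```

```text
[0.63026334 0.08462735 0.12198913]
```

{"api": "arm_command", "payload": {"deltas": [[[0,0,0,0,0,0],[0,0,0,0,0,0],[0,0,0,0,0,0],[0,0,0,0,0,0],[0,0,0,0,0,0],[0,0,0,0,0,0],[0,0,0,0,0,0],[0,0,0,0,0,0],[0,0,0,0,0,0]]], "gripper": -1, "squeeze": 40}}

```text
t: 10.75
tool_pos: [0.6288, 0.0846, 0.1198]
orientation: [-2.298, -2.142, 0.0]
force: [0.6, 0.5, 0.9]
opening: 0.0396
gripper_force: 40.0
```

{"api": "arm_command", "payload": {"deltas": [[[0,0,1,0,0,0],[0,0,2,0,0,0],[0,0,3,0,0,0],[0,0,3,0,0,0],[0,0,3,0,0,0],[0,-1,1,0,0,0],[-0.4,-2,0,0,0,0],[-1,-3,0,0,0,0],[-1,-3,0,0,0,0],[-1,-3,0,0,0,0],[-1,-3,0,0,0,0],[-1,-3,0,0,0,0]]]}}

```text
t: 11.75
tool_pos: [0.5734, -0.0973, 0.2482]
orientation: [-2.296, -2.141, 0.002]
force: [-0.6, -0.2, -5.3]
opening: 0.0397
gripper_force: 40.0
```

{"api": "arm_command", "payload": {"deltas": [[[-1,-3,0,0,0,0],[-1,-3,0,0,0,0],[-1,-3,0,0,0,0],[-1,-3,0,0,0,0],[-1,-3,0,0,0,0],[-1,-3,0,0,0,0],[-1,-3,0,0,0,0],[-1,-3,0,0,0,0],[-1,-1.5,0,0,0,0],[0,0,-2,0,0,0],[0,0,-3,0,0,0],[0,0,-3,0,0,0]]]}}

```text
t: 12.75
tool_pos: [0.4841, -0.3518, 0.1687]
orientation: [2.299, 2.14, -0.0]
force: [0.5, 0.1, -6.8]
opening: 0.0398
gripper_force: 40.0
```

{"api": "arm_command", "payload": {"deltas": [[[0,0,-2,0,0,0],[0,0,-1.5,0,0,0],[0,0,-0.8,0,0,0],[0,0,-0.5,0,0,0],[0,0,-0.2,0,0,0],[0,0,-0.1,0,0,0],[0,0,0,0,0,0],[0,0,0,0,0,0],[0,0,0,0,0,0]]]}}

```text
t: 13.5
tool_pos: [0.4855, -0.3508, 0.1198]
orientation: [2.296, 2.142, 0.0]
force: [-0.4, -0.5, -2.5]
opening: 0.0394
gripper_force: 40.0
```

{"api": "arm_command", "payload": {"deltas": [[[0,0,-0.1,0,0,0],[0,0,0,0,0,0],[0,0,0,0,0,0]]]}}

```text
t: 13.75
tool_pos: [0.4856, -0.3511, 0.1197]
orientation: [2.296, 2.141, 0.0]
force: [-2.9, 1.2, 6.1]
opening: 0.0394
gripper_force: 40.0
```

{"api": "arm_command", "payload": {"deltas": [[[0,0,0,0,0,0],[0,0,0,0,0,0],[0,0,0,0,0,0],[0,0,0,0,0,0],[0,0,0,0,0,0],[0,0,1.1,0,0,0],[0,0,3,0,0,0],[0,0,4,0,0,0],[0,0,3,0,0,0],[0,1,1,0,0,0],[0,3,0,0,0,0],[1,3.5,0,0,0,0]]], "gripper": 1}}

```text
t: 14.75
tool_pos: [0.4945, -0.2765, 0.2409]
orientation: [2.299, 2.137, -0.0]
force: [0.5, 0.8, -0.6]
opening: 0.0928
gripper_force: 0.0
```

{"api": "arm_command", "payload": {"deltas": [[[1,3.5,0,0,0,0],[1,3.5,0,0,0,0],[1,3.5,0,0,0,0],[1,3.5,0,0,0,0],[1,3.5,0,0,0,0],[1,3.5,0,0,0,0],[1,3.5,0,0,0,0],[0.9,3,0,0,0,0],[0,1.4,0,0,0,0],[0,0,0,0,0,0],[0,0,0,0,0,0],[0,0,0,0,0,0]]]}}

```text
t: 15.75
tool_pos: [0.5737, 0.0125, 0.239]
orientation: [2.298, 2.142, -0.001]
force: [-0.6, -0.1, 0.0]
opening: 0.0931
gripper_force: 0.0
```

```bash
python3 -c "
from h import *
im,m=snap('scene','s5.png'); print(monitor.read_state()['tool_pos'])
cv2.imwrite('pics/s5b.png',cv2.resize(im[60:330,40:420],None,fx=2,fy=2))"
```

```text
[0.57371581 0.0121296  0.23894924]
```

View pics/s5b.png

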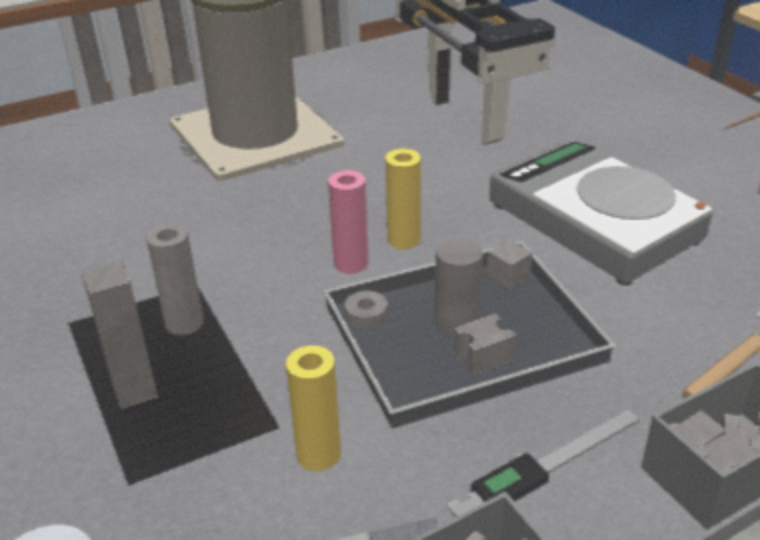

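The prism (120,335) and tube (175,280) stand upright on the mat. Next is the core.

{"api": "arm_command", "payload": {"deltas": [[[0,0.15,-2,0,0,0],[0,0,-4,0,0,0],[0,0,-4,0,0,0],[0,0,-3,0,0,0],[0,0,-2,0,0,0],[0,0,-1,0,0,0],[0,0,-0.5,0,0,0],[0,0,0,0,0,0],[0,0,0,0,0,0],[0,0,0,0,0,0]]]}}

```text
t: 16.63
tool_pos: [0.5755, 0.0147, 0.0761]
orientation: [2.296, 2.14, 0.004]
force: [-0.4, -0.4, 1.1]
opening: 0.0931
gripper_force: 0.0
```

{"api": "arm_command", "payload": {"deltas": [[[0,0,0,0,0,0],[0,0,0,0,0,0],[0,0,0,0,0,0],[0,0,0,0,0,0],[0,0,0,0,0,0],[0,0,0,0,0,0],[0,0,0,0,0,0],[0,0,0,0,0,0]]], "gripper": -1, "squeeze": 40}}

```text
t: 17.3
tool_pos: [0.5738, 0.0151, 0.0738]
orientation: [-2.297, -2.142, 0.0]
force: [-1.1, 0.2, 0.6]
opening: 0.0516
gripper_force: 40.0
```

The opening of 51.6 mm is below the 54 mm diameter, so I'll check by looking.

```bash
python3 -c "
from meas import *
im,m=snap('wrist','w6.png')
p=[proj(m,[.5743+.027*np.cos(t),.0138+.027*np.sin(t),.111]) for t in np.linspace(0,6.28,60)]
im2=im.copy();cv2.polylines(im2,[np.round(np.array(p)).astype(np.int32)],True,(0,0,255),1)
cv2.imwrite('pics/w6b.png',cv2.resize(im2[60:360,80:480],None,fx=2,fy=2))"
```

```text
(no output)
```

View pics/w6b.png

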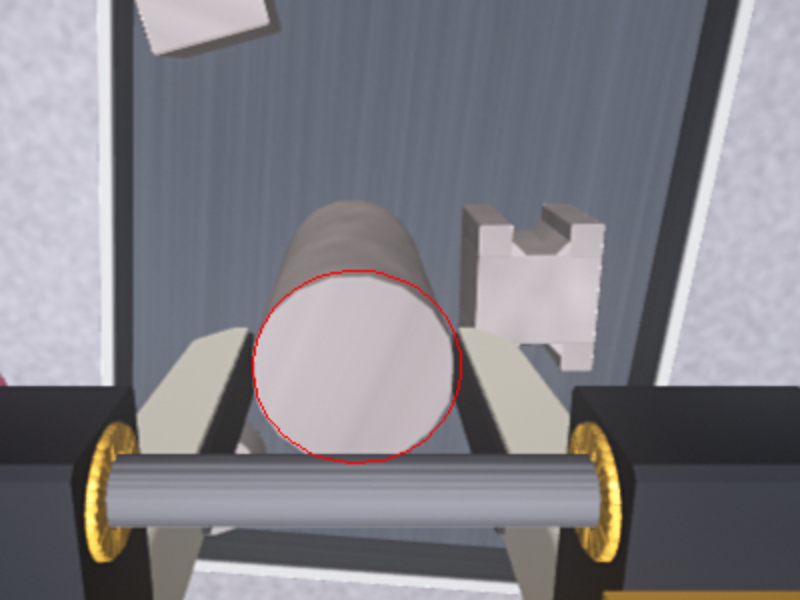

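The core sits centred between the fingers, with its ring at (357,366) in the crop and the block at (540,290) clear of it. Carry it to the mat at (.545,-.27), away from the yellow tube.

{"api": "arm_command", "payload": {"deltas": [[[0,0,1,0,0,0],[0,0,2,0,0,0],[0,0,3,0,0,0],[0,0,2,0,0,0],[0,-1.5,0,0,0,0],[-0.4,-3,0,0,0,0],[-0.5,-3,0,0,0,0],[-0.5,-3,0,0,0,0],[-0.5,-3,0,0,0,0],[-0.5,-3,0,0,0,0],[-0.5,-3,0,0,0,0],[0,-3,0,0,0,0]]]}}

```text
t: 18.35
tool_pos: [0.5435, -0.2111, 0.1535]
orientation: [-2.297, -2.141, 0.001]
force: [1.1, 0.7, -4.7]
opening: 0.0517
gripper_force: 40.0
```

{"api": "arm_command", "payload": {"deltas": [[[0,-3,0,0,0,0],[0,-2,0,0,0,0],[0,-1,0,0,0,0],[0,0,-2,0,0,0],[0,0,-3,0,0,0],[0,0,-1.5,0,0,0],[0,0,-0.8,0,0,0],[0,0,-0.4,0,0,0],[0,0,-0.2,0,0,0],[0,0,-0.1,0,0,0],[0,0,0,0,0,0],[0,0,0,0,0,0]]]}}

```text
t: 19.35
tool_pos: [0.5458, -0.2703, 0.0753]
orientation: [2.296, 2.141, 0.001]
force: [0.2, -0.1, -5.3]
opening: 0.0516
gripper_force: 40.0
```

{"api": "arm_command", "payload": {"deltas": [[[0,0,-0.05,0,0,0],[0,0,0,0,0,0],[0,0,0,0,0,0]]]}}

```text
t: 19.6
tool_pos: [0.5453, -0.2701, 0.0739]
orientation: [2.297, 2.142, 0.0]
force: [-0.0, -0.5, -3.9]
opening: 0.0518
gripper_force: 40.0
```

{"api": "arm_command", "payload": {"deltas": [[[0,0,-0.1,0,0,0],[0,0,0,0,0,0],[0,0,0,0,0,0]]]}}

```text
t: 19.85
tool_pos: [0.5455, -0.2703, 0.0738]
orientation: [2.297, 2.142, 0.001]
force: [-2.7, 2.4, 5.6]
opening: 0.0518
gripper_force: 40.0
```

{"api": "arm_command", "payload": {"deltas": [[[0,0,0,0,0,0],[0,0,0,0,0,0],[0,0,0,0,0,0],[0,0,0,0,0,0],[0,0,0,0,0,0],[0,0,1,0,0,0],[0,0,3,0,0,0],[0,0,4,0,0,0],[0,0,4,0,0,0],[1,3,0,0,0,0],[1.2,3.5,0,0,0,0],[1.2,3.5,0,0,0,0]]], "gripper": 1}}

```text
t: 20.85
tool_pos: [0.5799, -0.1699, 0.1948]
orientation: [2.298, 2.138, 0.002]
force: [0.8, 0.2, -0.6]
opening: 0.0928
gripper_force: 0.0
```

{"api": "arm_command", "payload": {"deltas": [[[1.2,3.5,0,0,0,0],[1.2,3.5,0,0,0,0],[1.2,3.5,0,0,0,0],[1.2,3.5,0,0,0,0],[1.3,3.6,0,0,0,0],[0,0,0,0,0,0],[0,0,0,0,0,0],[0,0,0,0,0,0],[0,0,0,0,0,0]]], "gripper": 0.29}}

```text
t: 21.6
tool_pos: [0.6398, 0.0047, 0.1927]
orientation: [2.299, 2.141, -0.0]
force: [-0.4, -0.1, -0.2]
opening: 0.0603
gripper_force: 0.0
```

```bash
python3 -c "
from meas import *
np.set_printoptions(precision=4,suppress=True)
im,m=snap('wrist','w7.png'); s=monitor.read_state(); print(s['tool_pos'],s['opening'])
for yaw,c in ((-3,(.640,.0058)),):
  C,S=np.cos(np.radians(yaw)),np.sin(np.radians(yaw))
  q=[proj(m,[c[0]+x*C-y*S,c[1]+x*S+y*C,.043]) for x,y in((-.022,-.028),(.022,-.028),(.022,.028),(-.022,.028))]
  print(np.array(q))
im2=im.copy();cv2.polylines(im2,[np.round(np.array(q)*8).astype(np.int32)],True,(0,0,255),1,cv2.LINE_AA,3)
cv2.imwrite('pics/w7b.png',cv2.resize(im2[60:360,80:480],None,fx=2,fy=2))"
```

```text
[0.6398 0.0045 0.1927] 0.059764147277079
[[236.5489 193.8284]
 [277.7348 193.0305]
 [277.5476 140.468 ]
 [234.6229 141.3341]]
```

View pics/w7b.png

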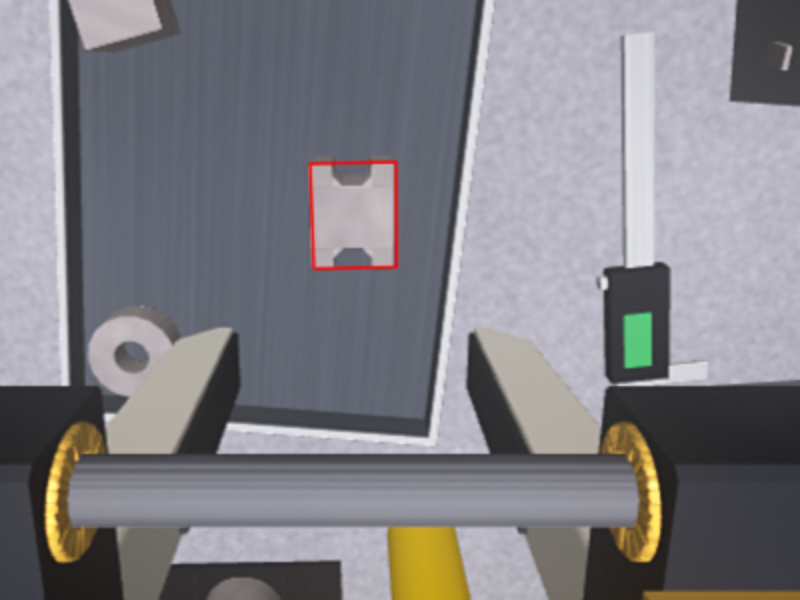

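The block (355,215 in the crop) matches the predicted outline. Descend and grip.

{"api": "arm_command", "payload": {"deltas": [[[0,0.1,-2,0,0,0],[0,0,-4,0,0,0],[0,0,-4,0,0,0],[0,0,-3,0,0,0],[0,0,-2,0,0,0],[0,0,-1.5,0,0,0],[0,0,-0.8,0,0,0],[0,0,-0.5,0,0,0],[0,0,0,0,0,0],[0,0,0,0,0,0]]]}}

```text
t: 22.48
tool_pos: [0.6407, 0.0065, 0.0155]
orientation: [2.298, 2.141, 0.002]
force: [-0.5, -0.5, 0.4]
opening: 0.0605
gripper_force: 0.0
```

{"api": "arm_command", "payload": {"deltas": [[[0,0,0,0,0,0],[0,0,0,0,0,0],[0,0,0,0,0,0],[0,0,0,0,0,0],[0,0,0,0,0,0],[0,0,0,0,0,0],[0,0,0,0,0,0]]], "gripper": -1, "squeeze": 25}}

```text
t: 23.07
tool_pos: [0.6399, 0.0071, 0.0144]
orientation: [2.297, 2.143, -0.0]
force: [-0.3, -0.1, 0.1]
opening: 0.0177
gripper_force: 0.0
```

The fingers closed past 44 mm with no force, so I'll look.

```bash
python3 -c "
from meas import *
im,m=snap('wrist','w8.png'); im2,_=snap('scene','s8.png'); s=monitor.read_state(); print(s['tool_pos'],s['opening'],s['gripper_force'])
a=cv2.resize(im[60:360,80:480],(400,300)); b=cv2.resize(im2[150:300,180:380],(400,300),interpolation=2)
cv2.imwrite('pics/c8.png',cv2.resize(np.hstack([a,b]),(800,300)))"
```

```text
[0.63989118 0.00712224 0.01428601] 0.009777969812100199 0.0
```

View pics/c8.png

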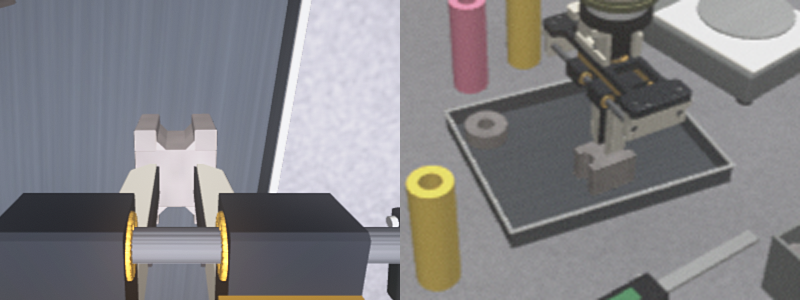

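```bash
python3 -c "
from meas import *
np.set_printoptions(precision=4,suppress=True)
im,m=snap('wrist','w9.png'); s=monitor.read_state(); print(s['tool_pos'],s['opening'],s['gripper_force'])
print('tcp px',proj(m,s['tool_pos']), 'grasp pt',proj(m,s['tool_pos']+[0,0,.019]))
c=(.64,.0058)
print('block top corners expected',[proj(m,[c[0]+x,c[1]+y,.043]) for x,y in((-.022,-.028),(.022,-.028),(.022,.028),(-.022,.028))])
cv2.imwrite('pics/w9b.png',cv2.resize(im[160:310,180:330],None,fx=4,fy=4,interpolation=2))"
```

```text
[0.6399 0.0071 0.0143] 0.0058454135397721235 0.0
tcp px [256.6833 217.9047] grasp pt [256.7297 229.3728]
block top corners expected [array([221.8542, 286.6338]), array([299.5819, 281.6932]), array([295.5174, 185.7972]), array([211.4004, 191.5921])]
```

View pics/w9b.png

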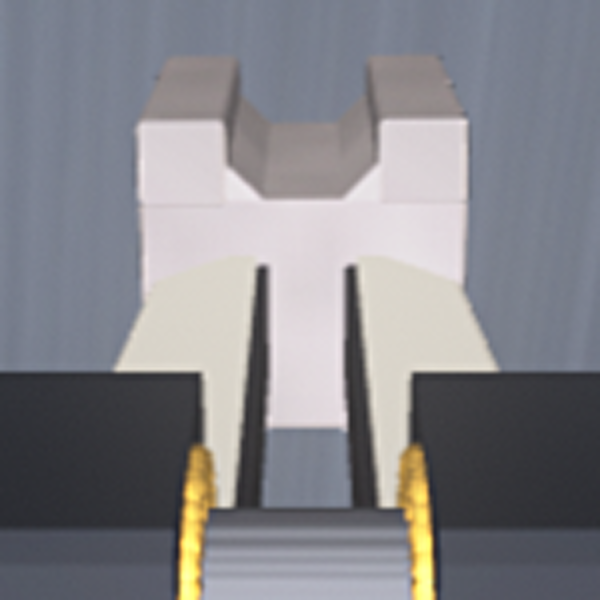

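The pictures show the fingers visually inside the block's waist without contact. The block itself hasn't moved. Open carefully and retry on the end lobes.

{"api": "arm_command", "payload": {"deltas": [[[0,0,0,0,0,0],[0,0,0,0,0,0],[0,0,0,0,0,0],[0,0,0,0,0,0],[0,0,0,0,0,0],[0,0,0,0,0,0],[0,0,0,0,0,0],[0,0,0,0,0,0]]], "gripper": 0.29}}

```text
t: 23.88
tool_pos: [0.64, 0.007, 0.0144]
orientation: [2.298, 2.142, 0.0]
force: [0.1, -0.2, 0.7]
opening: 0.0548
gripper_force: 0.0
```

```bash
python3 -c "
from meas import *
im,m=snap('wrist','w10.png'); s=monitor.read_state(); print(s['tool_pos'],s['opening'],s['force'])
cv2.imwrite('pics/w10b.png',cv2.resize(im[160:310,150:360],None,fx=3,fy=3,interpolation=2))"
```

```text
[0.63996051 0.00707042 0.014333  ] 0.05762591389917622 [ 0.19792597  0.26068568 -1.22806223]
```

View pics/w10b.png

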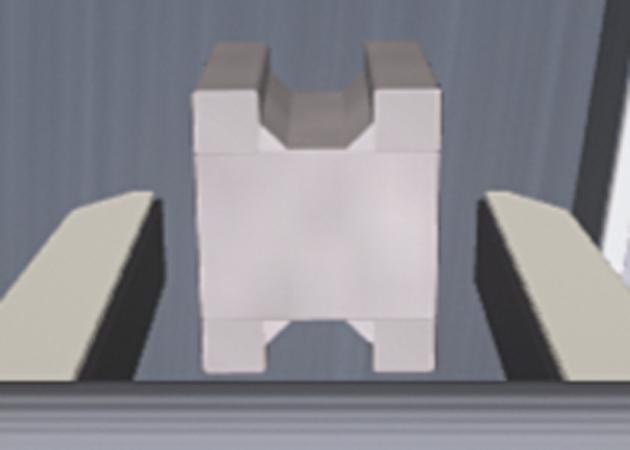

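The visible finger ends may lie higher than the reported TCP. I'll check against the scene picture s5, with tips at (260,112) and (287,130).

```bash
python3 -c "
from meas import *
np.set_printoptions(precision=1,suppress=True)
for z in (.239,.255,.27):
  print(z,[proj(ms,[.5737+s*d,.0121,z]) for s in(-1,1) for d in (.0465,.064)])
m=eyes.camera_model('wrist')
for z in (.0143,.03,.045): print('wrist',z,[proj(m,[.64+s*.0288,.0071+dy,z]) for s in(-1,1) for dy in(-.0075,.0075)])
"
```

```text
0.239 [array([259.2, 126.2]), array([254.9, 123. ]), array([284.1, 144.9]), array([289.2, 148.7])]
0.255 [array([259.3, 119.6]), array([255. , 116.4]), array([284.5, 138. ]), array([289.7, 141.7])]
0.27 [array([259.5, 113.2]), array([255.1, 110.1]), array([284.9, 131.4]), array([290.1, 135.1])]
wrist 0.0143 [array([212.1, 232.1]), array([209.6, 209.6]), array([303.4, 226. ]), array([302.5, 203.2])]
wrist 0.03 [array([208.8, 242.4]), array([206. , 218.3]), array([307. , 235.9]), array([306.1, 211.6])]
wrist 0.045 [array([205.1, 253.7]), array([201.9, 228. ]), array([311. , 246.8]), array([310.2, 220.8])]
```

Both cameras agree that the real fingertips sit about 30 mm above the reported TCP. The fingers closed just above the block and the earlier grasps were shallow. From here I'll go 30 mm lower, slowly, watching the force.

{"api": "arm_command", "payload": {"deltas": [[[0,0,-0.7,0,0,0],[0,0,-0.7,0,0,0],[0,0,-0.5,0,0,0],[0,0,-0.3,0,0,0],[0,0,0,0,0,0],[0,0,0,0,0,0]]]}}

```text
t: 24.43
tool_pos: [0.6395, 0.0071, -0.0082]
orientation: [-2.297, -2.142, 0.001]
force: [-0.9, -0.2, -0.4]
opening: 0.0599
gripper_force: 0.0
```

{"api": "arm_command", "payload": {"deltas": [[[0,0,-0.3,0,0,0],[0,0,-0.2,0,0,0],[0,0,0,0,0,0],[0,0,0,0,0,0]]]}}

```text
t: 24.77
tool_pos: [0.6399, 0.0071, -0.0127]
orientation: [-2.298, -2.143, 0.0]
force: [-0.0, 0.2, 0.4]
opening: 0.0603
gripper_force: 0.0
```

```bash
python3 -c "
from meas import *
np.set_printoptions(precision=1,suppress=True)
im,m=snap('wrist','w11.png'); im2,_=snap('scene','s11.png'); s=monitor.read_state(); print(s['tool_pos']*1000,s['opening'],s['force'])
a=cv2.resize(im[160:310,150:360],None,fx=2,fy=2,interpolation=2); b=cv2.resize(im2[150:300,200:390],(380,300),interpolation=2)
cv2.imwrite('pics/c11.png',np.hstack([a,b]))"
```

```text
[640.    7.1 -12.5] 0.059402719650124135 [ 0.2 -0.3 -0.8]
```

View pics/c11.png

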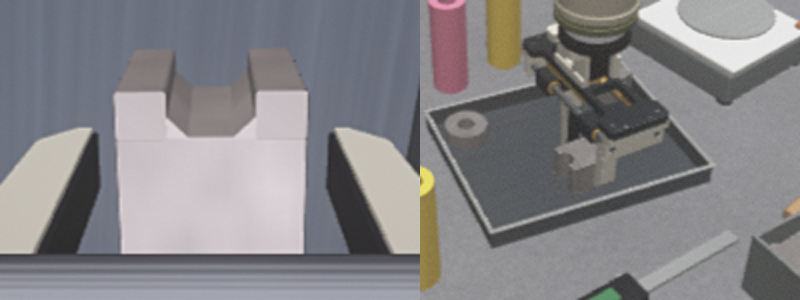

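That is picture 14, the last. The fingers now straddle the block properly. From here I work by numbers only. Grip.

{"api": "arm_command", "payload": {"deltas": [[[0,0,0,0,0,0],[0,0,0,0,0,0],[0,0,0,0,0,0],[0,0,0,0,0,0],[0,0,0,0,0,0],[0,0,0,0,0,0],[0,0,0,0,0,0]]], "gripper": -1, "squeeze": 25}}

```text
t: 25.45
tool_pos: [0.64, 0.0071, -0.0125]
orientation: [2.298, 2.143, 0.0]
force: [0.0, 1.1, 1.3]
opening: 0.0438
gripper_force: 25.0
```

{"api": "arm_command", "payload": {"deltas": [[[0,0,1,0,0,0],[0,0,2,0,0,0],[0,0,3,0,0,0],[0,0,3,0,0,0],[0,1,2.5,0,0,0],[-1,2.5,0.5,0,0,0],[-1,3,0,0,0,0],[-1,3,0,0,0,0],[-1,3,0,0,0,0],[-1,3,0,0,0,0],[-1,3,0,0,0,0],[-1,3,0,0,0,0]]]}}

```text
t: 26.45
tool_pos: [0.5692, 0.2234, 0.1079]
orientation: [2.298, 2.142, 0.0]
force: [0.3, 0.4, -1.4]
opening: 0.0434
gripper_force: 25.0
```

{"api": "arm_command", "payload": {"deltas": [[[-1,3,0,0,0,0],[-1,3,0,0,0,0],[-1,2,0,0,0,0],[-0.7,0.8,0,0,0,0],[0,0,0,0,0,0],[0,0,-1.5,0,0,0],[0,0,-1.5,0,0,0],[0,0,-1,0,0,0],[0,0,0,0,0,0],[0,0,0,0,0,0],[0,0,0,0,0,0]]]}}

```text
t: 27.37
tool_pos: [0.5337, 0.3096, 0.0681]
orientation: [2.298, 2.141, 0.001]
force: [1.4, -0.6, -0.8]
opening: 0.044
gripper_force: 25.0
```

{"api": "arm_command", "payload": {"deltas": [[[0,0.1,-0.4,0,0,0],[0,0,-0.2,0,0,0],[0,0,-0.1,0,0,0],[0,0,0,0,0,0],[0,0,0,0,0,0],[0,0,0,0,0,0]]]}}

```text
t: 27.87
tool_pos: [0.533, 0.3112, 0.0605]
orientation: [2.297, 2.143, 0.0]
force: [0.1, 0.8, -1.0]
opening: 0.0439
gripper_force: 25.0
```

{"api": "arm_command", "payload": {"deltas": [[[0,0,-0.1,0,0,0],[0,0,0,0,0,0],[0,0,0,0,0,0],[0,0,0,0,0,0]]]}}

```text
t: 28.2
tool_pos: [0.533, 0.3111, 0.0595]
orientation: [2.298, 2.143, 0.0]
force: [0.4, 0.8, -0.7]
opening: 0.0439
gripper_force: 25.0
```

{"api": "arm_command", "payload": {"deltas": [[[0,0,-0.1,0,0,0],[0,0,0,0,0,0],[0,0,0,0,0,0],[0,0,0,0,0,0]]]}}

```text
t: 28.53
tool_pos: [0.5331, 0.3112, 0.0595]
orientation: [2.297, 2.143, 0.001]
force: [-3.5, -0.9, 5.8]
opening: 0.0439
gripper_force: 25.0
```

Contact on the pan at the expected height. Release and rise.

{"api": "arm_command", "payload": {"deltas": [[[0,0,0,0,0,0],[0,0,0,0,0,0],[0,0,0,0,0,0],[0,0,0,0,0,0],[0,0,0,0,0,0],[0,0,1,0,0,0],[0,0,2,0,0,0],[0,0,4,0,0,0],[0,0,4,0,0,0],[0,0,4,0,0,0],[0,0,4,0,0,0],[0,0,0,0,0,0]]], "gripper": 0.6}}

```text
t: 29.53
tool_pos: [0.5366, 0.3129, 0.2604]
orientation: [2.294, 2.139, 0.023]
force: [2.0, 0.6, 2.0]
opening: 0.0744
gripper_force: 0.0
```

{"api": "arm_command", "payload": {"deltas": [[[0,-2,0,0,0,0],[0,-2,0,0,0,0],[0,-2,0,0,0,0],[0,0,0,0,0,0],[0,0,0,0,0,0],[0,0,0,0,0,0]]], "gripper": 1}}

```text
t: 30.03
tool_pos: [0.533, 0.2515, 0.2487]
orientation: [-2.298, -2.142, -0.001]
force: [-0.0, -0.6, 0.1]
opening: 0.0928
gripper_force: 0.0
```

```bash
python3 - <<'E'
from meas import *
from scipy.ndimage import map_coordinates
np.set_printoptions(precision=4,suppress=True)
im,m=snap('wrist','w12.png'); s=monitor.read_state(); print(s['tool_pos'])
g=cv2.GaussianBlur(cv2.cvtColor(im,6),(3,3),0).astype(float)
mag=np.hypot(cv2.Sobel(g,6,1,0),cv2.Sobel(g,6,0,1))
def score(cx,cy,th,z):
    C,S=np.cos(th),np.sin(th);pts=[]
    for t in np.linspace(-.028,.028,25): pts+=[(-.022,t),(.022,t)]
    for t in np.linspace(.012,.02,5): pts+=[(t,-.028),(-t,-.028),(t,.028),(-t,.028)]
    q=np.array([proj(m,[cx+x*C-y*S,cy+x*S+y*C,z]) for x,y in pts])
    return map_coordinates(mag,[q[:,1],q[:,0]],order=1).mean()
best=max((score(.5334+dx,.3092+dy,np.radians(th),.115),dx,dy,th) for dx in np.arange(-.016,.0161,.002) for dy in np.arange(-.016,.0161,.002) for th in (-8,-4,-2,0))
print('block fit',best, 'expected px',proj(m,[.5334,.3092,.115]))
# pan re-fit against white plate: pan circle gradient
def sp(cx,cy): 
    q=np.array([proj(m,[cx+.065*np.cos(t),cy+.065*np.sin(t),.075]) for t in np.linspace(0,6.28,80)])
    return map_coordinates(mag,[q[:,1],q[:,0]],order=1).mean()
print('pan fit',max((sp(.5334+dx,.3092+dy),.5334+dx,.3092+dy) for dx in np.arange(-.01,.0101,.001) for dy in np.arange(-.01,.0101,.001)))
E
```

```text
[0.5329 0.2517 0.2486]
block fit (np.float64(85.83084128971109), np.float64(0.0), np.float64(0.0), -2) expected px [252.5578 113.2711]
pan fit (np.float64(163.28513910929917), np.float64(0.5334), np.float64(0.3072))
```

The block sits within 2 mm of the pan's centre. Now the core goes back, picked at (.5455,-.270) and returned to (.574,.015).

{"api": "arm_command", "payload": {"deltas": [[[0,-2,0,0,0,0],[0.1,-3.8,0,0,0,0],[0.1,-3.8,0,0,0,0],[0.1,-3.8,0,0,0,0],[0.1,-3.8,0,0,0,0],[0.1,-3.8,0,0,0,0],[0.1,-3.8,0,0,0,0],[0.1,-3.8,0,0,0,0],[0.1,-3.8,0,0,0,0],[0.1,-3.8,0,0,0,0],[0.1,-3.8,0,0,0,0],[0.1,-3.8,0,0,0,0]]]}}

```text
t: 31.08
tool_pos: [0.5443, -0.188, 0.2484]
orientation: [2.296, 2.144, 0.001]
force: [0.3, 0.5, 1.1]
opening: 0.0929
gripper_force: 0.0
```

{"api": "arm_command", "payload": {"deltas": [[[0.1,-3.5,0,0,0,0],[0,-3,0,0,0,0],[0,-1.5,0,0,0,0],[0,-0.4,0,0,0,0],[0,0,0,0,0,0],[0,0,0,0,0,0],[0,0,0,0,0,0],[0,0,0,0,0,0]]]}}

```text
t: 31.75
tool_pos: [0.5454, -0.2693, 0.2486]
orientation: [2.295, 2.145, 0.001]
force: [-0.4, 1.2, 0.1]
opening: 0.0932
gripper_force: 0.0
```

{"api": "arm_command", "payload": {"deltas": [[[0,-0.1,-3,0,0,0],[0,0,-4,0,0,0],[0,0,-4,0,0,0],[0,0,-3,0,0,0],[0,0,-2.5,0,0,0],[0,0,-1.5,0,0,0],[0,0,-0.9,0,0,0],[0,0,-0.4,0,0,0],[0,0,0,0,0,0],[0,0,0,0,0,0],[0,0,0,0,0,0]]]}}

```text
t: 32.67
tool_pos: [0.5462, -0.2725, 0.0573]
orientation: [2.295, 2.141, 0.001]
force: [0.9, -0.2, -0.2]
opening: 0.0928
gripper_force: 0.0
```

{"api": "arm_command", "payload": {"deltas": [[[0,0,0,0,0,0],[0,0,0,0,0,0],[0,0,0,0,0,0],[0,0,0,0,0,0],[0,0,0,0,0,0],[0,0,0,0,0,0],[0,0,0,0,0,0],[0,0,0,0,0,0]]], "gripper": -1, "squeeze": 40}}

```text
t: 33.33
tool_pos: [0.5449, -0.2719, 0.0553]
orientation: [-2.298, -2.143, 0.0]
force: [-0.7, -0.4, -0.0]
opening: 0.0531
gripper_force: 40.0
```

{"api": "arm_command", "payload": {"deltas": [[[0,0,1,0,0,0],[0,0,2,0,0,0],[0,0,3,0,0,0],[0,1,2,0,0,0],[0.4,2.5,0,0,0,0],[0.5,3,0,0,0,0],[0.5,3,0,0,0,0],[0.5,3,0,0,0,0],[0.5,3,0,0,0,0],[0.5,3,0,0,0,0],[0,3,0,0,0,0],[0,3,0,0,0,0]]]}}

```text
t: 34.33
tool_pos: [0.5733, -0.0254, 0.1351]
orientation: [-2.297, -2.142, 0.001]
force: [-0.5, 0.6, -5.8]
opening: 0.0534
gripper_force: 40.0
```

{"api": "arm_command", "payload": {"deltas": [[[0,2.5,0,0,0,0],[0,1.55,0,0,0,0],[0,0,0,0,0,0],[0,0,-2,0,0,0],[0,0,-3,0,0,0],[0,0,-1.5,0,0,0],[0,0,-0.8,0,0,0],[0,0,-0.4,0,0,0],[0,0,-0.2,0,0,0],[0,0,0,0,0,0],[0,0,0,0,0,0],[0,0,0,0,0,0]]]}}

```text
t: 35.33
tool_pos: [0.5751, 0.0134, 0.0578]
orientation: [2.296, 2.141, 0.002]
force: [0.7, -0.1, -5.8]
opening: 0.0535
gripper_force: 40.0
```

{"api": "arm_command", "payload": {"deltas": [[[0,0,-0.1,0,0,0],[0,0,0,0,0,0],[0,0,0,0,0,0]]]}}

```text
t: 35.58
tool_pos: [0.5741, 0.0136, 0.0557]
orientation: [2.297, 2.142, 0.001]
force: [0.6, 0.4, -6.2]
opening: 0.0532
gripper_force: 40.0
```

{"api": "arm_command", "payload": {"deltas": [[[0,0,-0.1,0,0,0],[0,0,0,0,0,0],[0,0,0,0,0,0]]]}}

```text
t: 35.83
tool_pos: [0.5743, 0.0136, 0.0553]
orientation: [2.297, 2.142, 0.001]
force: [-3.8, -0.8, 4.6]
opening: 0.0532
gripper_force: 40.0
```

{"api": "arm_command", "payload": {"deltas": [[[0,0,0,0,0,0],[0,0,0,0,0,0],[0,0,0,0,0,0],[0,0,0,0,0,0],[0,0,0,0,0,0],[0,0,1,0,0,0],[0,0,3,0,0,0],[0,0,4,0,0,0],[0,0,4,0,0,0],[0,-1,3,0,0,0],[0,-3,0,0,0,0],[-0.9,-3.5,0,0,0,0]]], "gripper": 1}}

```text
t: 36.83
tool_pos: [0.5678, -0.0611, 0.209]
orientation: [2.29, 2.142, 0.008]
force: [0.2, -1.1, -0.7]
opening: 0.0928
gripper_force: 0.0
```

{"api": "arm_command", "payload": {"deltas": [[[-1,-3.5,0,0,0,0],[-1,-3.5,0,0,0,0],[-1,-3.5,0,0,0,0],[-1,-3.5,0,0,0,0],[-1,-3.5,0,0,0,0],[-1,-3.5,0,0,0,0],[-1,-3.5,0,0,0,0],[-1,-3,0,0,0,0],[0,-1.4,0,0,0,0],[0,0,0,0,0,0],[0,0,0,0,0,0],[0,0,0,0,0,0]]]}}

```text
t: 37.83
tool_pos: [0.4855, -0.3493, 0.2046]
orientation: [-2.297, -2.143, -0.001]
force: [1.0, 0.6, -1.2]
opening: 0.093
gripper_force: 0.0
```

{"api": "arm_command", "payload": {"deltas": [[[0,-0.1,-2,0,0,0],[0,0,-3,0,0,0],[0,0,-3,0,0,0],[0,0,-1.5,0,0,0],[0,0,-0.7,0,0,0],[0,0,-0.3,0,0,0],[0,0,0,0,0,0],[0,0,0,0,0,0],[0,0,0,0,0,0]]]}}

```text
t: 38.58
tool_pos: [0.4861, -0.352, 0.1014]
orientation: [2.295, 2.141, 0.001]
force: [0.7, 0.1, -0.1]
opening: 0.0932
gripper_force: 0.0
```

{"api": "arm_command", "payload": {"deltas": [[[0,0,0,0,0,0],[0,0,0,0,0,0],[0,0,0,0,0,0],[0,0,0,0,0,0],[0,0,0,0,0,0],[0,0,0,0,0,0],[0,0,0,0,0,0],[0,0,0,0,0,0],[0,0,0,0,0,0]]], "gripper": -1, "squeeze": 40}}

```text
t: 39.33
tool_pos: [0.4849, -0.3514, 0.0993]
orientation: [-2.298, -2.142, 0.0]
force: [-0.6, 0.2, -0.7]
opening: 0.0395
gripper_force: 40.0
```

{"api": "arm_command", "payload": {"deltas": [[[0,0,1,0,0,0],[0,0,2,0,0,0],[0,0,3,0,0,0],[0,0,3,0,0,0],[0,0,3,0,0,0],[0,1,1,0,0,0],[0.4,2,0,0,0,0],[1,3,0,0,0,0],[1,3,0,0,0,0],[1,3,0,0,0,0],[1,3,0,0,0,0],[1,3,0,0,0,0]]]}}

```text
t: 40.33
tool_pos: [0.5382, -0.1689, 0.2278]
orientation: [-2.296, -2.141, 0.001]
force: [0.3, -0.8, -6.0]
opening: 0.0394
gripper_force: 40.0
```

{"api": "arm_command", "payload": {"deltas": [[[1,3,0,0,0,0],[1,3,0,0,0,0],[1,3,0,0,0,0],[1,3,0,0,0,0],[1,3,0,0,0,0],[1,3,0,0,0,0],[1,3,0,0,0,0],[1,3,0,0,0,0],[1,1.5,0,0,0,0],[0,0,0,0,0,0],[0,0,-2,0,0,0],[0,0,-3,0,0,0]]]}}

```text
t: 41.33
tool_pos: [0.6305, 0.0843, 0.1817]
orientation: [2.294, 2.141, 0.006]
force: [1.5, -0.5, -6.0]
opening: 0.0394
gripper_force: 40.0
```

{"api": "arm_command", "payload": {"deltas": [[[0,0,-3,0,0,0],[0,0,-2,0,0,0],[0,0,-1.5,0,0,0],[0,0,-0.8,0,0,0],[0,0,-0.4,0,0,0],[0,0,-0.2,0,0,0],[0,0,0,0,0,0],[0,0,0,0,0,0],[0,0,0,0,0,0]]]}}

```text
t: 42.08
tool_pos: [0.6299, 0.0836, 0.1019]
orientation: [2.297, 2.141, 0.003]
force: [0.8, -0.9, -5.6]
opening: 0.04
gripper_force: 40.0
```

{"api": "arm_command", "payload": {"deltas": [[[0,0,-0.1,0,0,0],[0,0,0,0,0,0],[0,0,0,0,0,0]]]}}

```text
t: 42.33
tool_pos: [0.6291, 0.0836, 0.0997]
orientation: [2.297, 2.142, 0.001]
force: [0.2, -0.5, -6.0]
opening: 0.0399
gripper_force: 40.0
```

{"api": "arm_command", "payload": {"deltas": [[[0,0,-0.1,0,0,0],[0,0,0,0,0,0],[0,0,0,0,0,0]]]}}

```text
t: 42.58
tool_pos: [0.6293, 0.0837, 0.0993]
orientation: [2.297, 2.142, 0.001]
force: [-3.2, 0.6, 2.8]
opening: 0.0398
gripper_force: 40.0
```

{"api": "arm_command", "payload": {"deltas": [[[0,0,0,0,0,0],[0,0,0,0,0,0],[0,0,0,0,0,0],[0,0,0,0,0,0],[0,0,0,0,0,0],[0,0,1,0,0,0],[0,0,3,0,0,0],[0,0,4,0,0,0],[0,0,4,0,0,0],[0,-1,0,0,0,0],[-1,-2,0,0,0,0],[-2,-3,0,0,0,0]]], "gripper": 1}}

```text
t: 43.58
tool_pos: [0.6004, 0.0246, 0.2201]
orientation: [2.293, 2.144, 0.005]
force: [0.6, -1.2, -0.9]
opening: 0.0928
gripper_force: 0.0
```

{"api": "arm_command", "payload": {"deltas": [[[-2,-3,0,0,0,0],[-2,-3,0,0,0,0],[-2,-3,0,0,0,0],[-2,-3,0,0,0,0],[-2,-3,0,0,0,0],[-2,-3,0,0,0,0],[-2,-3,0,0,0,0],[-2,-3,0,0,0,0],[-2,-3,0,0,0,0],[-1.8,-1.9,0,0,0,0],[0,0,0,0,0,0],[0,0,0,0,0,0]]]}}

```text
t: 44.58
tool_pos: [0.4004, -0.2665, 0.2191]
orientation: [2.3, 2.138, 0.001]
force: [0.6, 0.7, -0.5]
opening: 0.0928
gripper_force: 0.0
```

{"api": "arm_command", "payload": {"deltas": [[[0,0,0,0,0,0],[0,0,0,0,0,0]]]}}

```text
t: 44.75
tool_pos: [0.4017, -0.2647, 0.2186]
orientation: [2.296, 2.144, 0.001]
force: [0.3, -0.4, 0.5]
opening: 0.093
gripper_force: 0.0
```

Tube: descend to .070 and grip.

{"api": "arm_command", "payload": {"deltas": [[[-0.1,-0.1,-2,0,0,0],[0,0,-3,0,0,0],[0,0,-4,0,0,0],[0,0,-3,0,0,0],[0,0,-1.5,0,0,0],[0,0,-1,0,0,0],[0,0,-0.4,0,0,0],[0,0,0,0,0,0],[0,0,0,0,0,0],[0,0,0,0,0,0]]]}}

```text
t: 45.58
tool_pos: [0.4012, -0.2672, 0.0711]
orientation: [2.295, 2.141, 0.001]
force: [0.1, 0.1, 0.2]
opening: 0.093
gripper_force: 0.0
```

{"api": "arm_command", "payload": {"deltas": [[[0,0,0,0,0,0],[0,0,0,0,0,0],[0,0,0,0,0,0],[0,0,0,0,0,0],[0,0,0,0,0,0],[0,0,0,0,0,0],[0,0,0,0,0,0],[0,0,0,0,0,0],[0,0,0,0,0,0]]], "gripper": -1, "squeeze": 35}}

```text
t: 46.33
tool_pos: [0.4001, -0.2665, 0.0693]
orientation: [2.298, 2.142, 0.0]
force: [0.7, -0.8, -1.2]
opening: 0.0458
gripper_force: 35.0
```

{"api": "arm_command", "payload": {"deltas": [[[0,0,1,0,0,0],[0,0,2,0,0,0],[0,0,3,0,0,0],[1,1,1,0,0,0],[2,2,0,0,0,0],[2,2,0,0,0,0],[2,2,0,0,0,0],[2,2,0,0,0,0],[2,2,0,0,0,0],[2,2,0,0,0,0],[2,2,0,0,0,0],[2,2,0,0,0,0]]]}}

```text
t: 47.33
tool_pos: [0.5703, -0.0952, 0.1394]
orientation: [-2.297, -2.142, 0.001]
force: [-0.5, 0.1, -2.8]
opening: 0.0458
gripper_force: 35.0
```

{"api": "arm_command", "payload": {"deltas": [[[1.5,2,0,0,0,0],[1,1,0,0,0,0],[0,0,0,0,0,0],[0,0,-2,0,0,0],[0,0,-2,0,0,0],[0,0,-1.5,0,0,0],[0,0,-0.8,0,0,0],[0,0,-0.4,0,0,0],[0,0,-0.2,0,0,0],[0,0,0,0,0,0],[0,0,0,0,0,0],[0,0,0,0,0,0]]]}}

```text
t: 48.33
tool_pos: [0.5958, -0.0667, 0.0717]
orientation: [2.297, 2.141, 0.002]
force: [0.3, -0.5, -3.9]
opening: 0.046
gripper_force: 35.0
```

{"api": "arm_command", "payload": {"deltas": [[[0,0,-0.1,0,0,0],[0,0,0,0,0,0],[0,0,0,0,0,0]]]}}

```text
t: 48.58
tool_pos: [0.5951, -0.0665, 0.0696]
orientation: [2.297, 2.142, 0.0]
force: [-0.1, 0.2, -4.1]
opening: 0.0459
gripper_force: 35.0
```

{"api": "arm_command", "payload": {"deltas": [[[0,0,-0.1,0,0,0],[0,0,0,0,0,0],[0,0,0,0,0,0]]]}}

```text
t: 48.83
tool_pos: [0.5954, -0.0665, 0.0693]
orientation: [2.297, 2.142, 0.001]
force: [-2.1, 0.8, 4.8]
opening: 0.0462
gripper_force: 35.0
```

{"api": "arm_command", "payload": {"deltas": [[[0,0,0,0,0,0],[0,0,0,0,0,0],[0,0,0,0,0,0],[0,0,0,0,0,0],[0,0,0,0,0,0],[0,0,1,0,0,0],[0,0,3,0,0,0],[0,0,4,0,0,0],[0,0,3.5,0,0,0],[0,0,0,0,0,0],[0,0,0,0,0,0]]], "gripper": 1}}

```text
t: 49.75
tool_pos: [0.5973, -0.0669, 0.1878]
orientation: [2.293, 2.139, 0.007]
force: [0.7, 0.8, -0.5]
opening: 0.0931
gripper_force: 0.0
```

{"api": "arm_command", "payload": {"deltas": [[[0,2.2,0,0,0,0.5],[0,2.2,0,0,0,0.5],[0,2.2,0,0,0,1],[0,0,0,0,0,1],[0,0,0,0,0,1],[0,0,0,0,0,0],[0,0,0,0,0,0],[0,0,0,0,0,0]]]}}

```text
t: 50.42
tool_pos: [0.5948, -0.0013, 0.183]
orientation: [-2.223, -2.22, 0.001]
force: [0.1, 0.8, 0.5]
opening: 0.0927
gripper_force: 0.0
```

```bash
python3 - <<'E'
from meas import *
from scipy.ndimage import map_coordinates
np.set_printoptions(precision=4,suppress=True)
im,m=snap('wrist','w13.png'); s=monitor.read_state(); print(s['tool_pos'],s['force'])
def fit(img,m,name,f,c):
    g=cv2.GaussianBlur(cv2.cvtColor(img,6),(3,3),0).astype(float)
    mag=np.hypot(cv2.Sobel(g,6,1,0),cv2.Sobel(g,6,0,1)); r=[]
    for dx in np.arange(-.014,.0141,.001):
        for dy in np.arange(-.014,.0141,.001):
            q=np.array([proj(m,p) for p in f(c[0]+dx,c[1]+dy)]); r.append((map_coordinates(mag,[q[:,1],q[:,0]],order=1).mean(),dx,dy))
    print(name,np.array(max(r)))
a=np.linspace(0,6.28,60)
circ=lambda R,z:(lambda x,y:[[x+R*np.cos(t),y+R*np.sin(t),z] for t in a])
def sq(x,y,h=.02,th=np.radians(-4.5)):
    C,S=np.cos(th),np.sin(th); P=[]
    for t in np.linspace(-h,h,15): P+=[(t,-h),(t,h),(-h,t),(h,t)]
    return [[x+u*C-v*S,y+u*S+v*C,.163] for u,v in P]
for tag,i,mm in (('start',cv2.imread('pics/wrist0.png'),m0),('now',im,m)):
    print(tag)
    fit(i,mm,'prism',sq,(.6284,.0828)); fit(i,mm,'core',circ(.027,.111),(.5743,.0138)); fit(i,mm,'tube',circ(.023,.133),(.5955,-.0645))
    fit(i,mm,'wheel',circ(.026,.023),(.5071,-.0701))
E
```

```text
[ 0.5949 -0.0013  0.1831] [-0.1704  0.5993 -1.1518]
start
prism [170.0208  -0.      -0.001 ]
core [150.5039  -0.001   -0.001 ]
tube [141.6964  -0.      -0.002 ]
wheel [156.7953  -0.002   -0.003 ]
now
prism [162.9807  -0.      -0.001 ]
core [154.1663  -0.001   -0.    ]
tube [144.5512  -0.001   -0.002 ]
wheel [169.7408  -0.004   -0.003 ]
```

All three are back within about 1 mm of their start, and the robot is clear of everything. Hand in.

```bash
python3 -c "
from plant import ticket
print(ticket.close_job())"
```

```text
the job is handed in; nothing more can be done
None
```

The job is handed in, with no verdict returned: by my last camera fits the block stood within about 2 mm of the pan's centre and the prism, core and tube within about 1 mm of their starting spots; the wheel had not moved noticeably, and the cube was never touched but not re-measured.

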